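# Hold a sprung tool-box lid just below its balance point

### The arm

A 6-joint arm with a two-finger parallel gripper is mounted at the origin on a cart in front of the work surface, level with it; the furniture and walls round the work are solid. World frame = base frame: x ahead of the robot, y to its left, z up, the work surface at z = 0. Lengths are in m, angles in rad, forces in N, time in s.
With the tool pointing down it reaches from about 0.4 to 0.825 m from the base axis. Payload 7 kg.
Tool frame: the origin (TCP) lies midway between the tips of the shut fingers; the grasp point (between the pads) lies hold_point_z behind it (hold_point_z is the distance from the TCP to the grasp point, in m); z points along the fingers, y is the line along which they close (so a half turn about z gives the same grasp; the last joint's range is limited). The gripper opens to 88 mm and grips with 3 to 60 N. Pads are 19 mm wide; open, the fingers measure 130 mm over their backs; the gripper's body (78 mm by 193 mm) begins 47 mm behind the grasp point.
Start: joints at [-0.938, 0.359, 0.012, 0, -1.224, -0.288], TCP at [0.228, -0.635, 0.201] pointing down, gripper open.
Joint ranges: [-3.07, 3.07], [-1.43, 2.12], [-1.02, 1.25], [-3.03, 1.67], [-3.05, -0], [-3.03, 3.03]. Speed limits (rad/s): [2.39, 2.39, 3.01, 3.14, 3.14, 3.14].

### API

Orientations are given as [roll, pitch, yaw] about the fixed x, y, z axes, in that order (R = Rz(yaw) Ry(pitch) Rx(roll)).
In Python, from station import * gives the robot as it stands.
- The arm moves only by the tool apply_moves, never from a script. Its argument "steps" is a list of rows, each an object with "translation": the shift along the world's x, y, z scaled (see below), a list of three; "rotation": the turn, a rotation vector about the world's x, y, z scaled (see below), a list of three. A call has exactly 10 rows; each row is the pose to reach, as a shift and turn from the pose commanded when the call began; what a row does not reach only later rows make up. The controller multiplies each number of a shift by 250 mm and each number of a turn by 30 degrees. A row lasts 1/12 s, in which the tool goes at most 41.7 mm and 7.16 degrees, less where a joint would pass 70% of its speed; a pose out of reach is approached as far as the arm can. A call with a number of a shift or a turn outside -1 to 1 is refused whole. A call with a gripper value outside its range is refused whole. "jaw" is the closure, from -1 (fully open) to 1 (shut), so that 0 is half open, set as the call begins (left out, the last holds). The fingers move at their own pace and stop on an object; "newtons" is the grip in N (left out, the last holds). Time passes only in rows, so rows that repeat a pose let the fingers close, or fill a call up. It gives the time, the measured TCP pose, the force, the opening and the grip force at its end, in the units of the state.
- get_state(): the state, without advancing time (a new reading comes with each control period).
- grab_frame(name): name is "side" or "top" or "wrist"; returns the picture (384x512x3 uint8, blue, green, red); there is no depth.
- camera_model(name): a dict with "fx", "fy", "cx", "cy" (pixels), "xyz" and "rotation" of the camera in the world. Camera axes: x right, y down, z forward; pixel columns grow to the right and rows downward; lengths in m; the calibration is good to about 2 mm. The wrist camera is an equidistant fisheye: a pixel r from the principal point sees the ray r / f radians off the axis. A picture is of the moment at which its call begins: read the wrist's pose just before it. camera_model takes no time and is no camera call; for the wrist camera it gives the pose at the moment of the call.
- job_done(): hands the job in; it is judged then, once.
The state is a dict: "t": time; "q": joint angles; "qd": joint speeds; "joint_efforts": joint torques, N m; "eef_pos": TCP position; "ee_rot": TCP orientation; "force": force on the tool from outside, world axes, zero at the start; "moment": the same for the moment, N m; "width": finger opening in m; "gripper_force": force on a finger pad.
Only numpy, scipy, OpenCV 4.12 (cv2) and the standard library are available. Lean on these libraries where they do the work, as an engineer would, in place of code of your own. Each camera call takes 0.05 s, during which the arm holds its last target. There are 200 camera calls.

### The job

Free the lid of the steel tool box: turn the wing knob beside it anticlockwise as far as it goes, so that the sliding bolt is drawn clear of the lid. Then lift the lid by its bow handle past its balance point (about 55 degrees open, where its pointer passes the peg on the quadrant and the spring takes over) without letting it fly up to its stop, and bring it back to hold it still about ten degrees below the balance point, so that I can set the spring. Finish while still holding the handle there; leave the oil bottle, the collet and the little box beside it undisturbed.

Things in the scene. Friction and masses are not known exactly. Their poses are not given: they have to be found in the camera images.
- case: the grey steel tool box, fixed, 150 (x) x 220 (y) x 84 mm high; origin under its centre, on the bench. x points from its front (handle side) to its hinge side, y to its left, z up. The lock housing stands against its right (-y) side: x -58 to -2, y to -186, 104 mm high in this frame
- lid_hinge (a point): middle of the lid's hinge axis, at (75, 0, 88) mm in the case's frame; the axis runs along the case's y. On the case's left side, 124 mm from the middle, a rod quadrant of radius 82 mm about the hinge stands to 170 mm high; a radial peg on it at 55 degrees marks the balance point, where the pointer on the lid's left edge lines up with it
- lid (a joint): lid opening, rad: 0 shut, 1.5 at its open stop. A bright steel plate 155 mm deep, 224 wide, 6 thick, 0.9 kg with its handle, sprung at the hinge. Below the balance point at 0.96 rad it falls shut by itself (about 1.4 N at the handle when shut), above it the spring drives it to the stop; within 0.15 rad of balance the handle force is 0.5 N or less
- handle: the grip of the bow handle in front of the lid and in its plane: a black round sleeve 15 mm thick, 90 mm long along y, that rolls freely on the bow (arms at 60 mm either side); origin at its middle, 205 mm from the hinge axis and 50 mm in front of the lid's edge, 88 mm above the bench when shut. Moves with the lid; its own roll means nothing
- wing (a joint): turn of the wing knob, rad: 0 with the wing along the case's x, growing anticlockwise seen from above to the stop at 1.4, where it lies nearly along the case's y and the bolt is fully drawn. It starts locked, anywhere from 0 to 0.3. Turns against about 0.05 N m of friction and stays where it is left
- knob_grip (a point): the place to grip the wing: on the vertical axis of the knob, 129 mm above the bench, at (-30, -160) mm in the case's frame. The wing is an upright black bar 46 mm long, 12 mm wide, from 108 to 142 mm above the bench, on a housing whose top is at 104 mm
- bolt (a joint): draw of the flat sliding steel bolt, m: at 0 its end lies 14 mm over the right edge of the lid, at 0.018 it is fully drawn (4 mm clear of the lid). It is cammed to the knob, 12.9 mm per rad; the lid cannot rise before about 0.014
- oiler: white squeeze oil bottle with a pointed red cap, 57 mm wide, 151 mm tall, standing loose left of the box; origin under its middle
- collet: steel spring collet, 28 mm diameter, 42 mm tall, standing loose in front of the box to the left; origin under its middle
- carton: small insert box, 32 x 55 x 23 mm, lying loose behind the lock housing, right of the box; origin under its middle
Things that resemble listed ones, but are neither listed nor needed, are in the scene too. Of the things like the oiler, leave any that is purple; of the rest the larger one is meant.

How it is judged:
By the outcome, as a careful person would: the job done as asked, in the order asked, and still so for the second after the job is handed in, while the arm keeps its last pose, push and grip.
It also fails if it takes over 48 s, if anything falls off the work surface, if the arm or the gripper's body presses on something with over 40 N, if the wrist force passes 120 N, or if a joint passes its speed limit or range.

## Working session

There is one attempt and no reset: what is moved stays moved. The work goes in short steps, Python scripts to look and compute and a tool call to move; the robot and the scene stay as the last step left them, time stands still between calls to the robot, and variables do not carry over. Pictures are saved under pics/ and viewed, at most 10 in all, crops included, and the job is handed in when it is done.

Besides the shell and the picture viewer there is one more tool, called after ">>>" in YAML: its name, and indented under it one key for each argument. apply_moves: Moves the arm, as the interface text tells. Shifts and turns lie within -1 to 1; 1 stands for 250 mm of shift or 30 degrees of turn. Its arguments: {"type":"object","properties":{"steps":{"type":"array"},"jaw":{"type":"number"},"newtons":{"type":"number"}},"required":["steps"]}

```bash
mkdir -p pics; ls; python3 - <<'E'
from station import *
import cv2,numpy as np
s=get_state();print(s)
for n in("side","top"):
    cv2.imwrite(f"pics/{n}0.png",grab_frame(n)); print(n,camera_model(n))
print(camera_model("wrist"))
E
```

```text
pics
{'t': 0.0, 'q': array([-9.37908304e-01,  3.59400805e-01,  1.10338485e-02, -3.38355015e-04,
       -1.22411490e+00, -2.88125835e-01]), 'qd': array([ 4.76751080e-04,  3.61289616e-04, -1.53194373e-03, -1.80865662e-03,
       -8.28682835e-05, -7.95734405e-04]), 'joint_efforts': array([-5.69922977e-04, -5.82708621e+01,  2.93047339e+01,  6.99706480e+00,
        6.75002040e-03, -1.70778249e-04]), 'eef_pos': array([ 0.22792323, -0.63477014,  0.20010498]), 'ee_rot': array([ 3.13988622e+00, -1.74036661e-04, -2.79694555e+00]), 'force': array([-0.00675255, -0.11463824, -0.94485709]), 'moment': array([-0.01958426,  0.00140821,  0.03465424]), 'gripper_force': 0.0, 'width': 0.08766857077437387}
side {'fx': 398.4662417328526, 'fy': 398.4662417328526, 'cx': 253.30957971496233, 'cy': 183.30943267265255, 'xyz': array([ 0.55218905, -0.45384979,  0.57420828]), 'rotation': array([-2.09109821, -0.01118362, -0.02713947])}
top {'fx': 349.7431523356561, 'fy': 349.7431523356561, 'cx': 255.5819727186441, 'cy': 192.06767408868, 'xyz': array([0.48838512, 0.35017162, 0.99590772]), 'rotation': array([-3.03903715, -0.01909358, -1.56454976])}
{'fx': 297.3186396354542, 'fy': 297.3186396354542, 'cx': 251.89637902483753, 'cy': 190.15503232465844, 'xyz': array([ 0.15827147, -0.66077877,  0.3829839 ]), 'rotation': array([ 2.86155296e+00, -9.69659706e-04,  1.91559354e+00])}
```

View pics/side0.png

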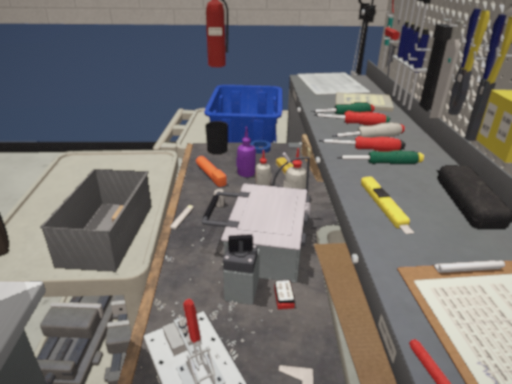

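View pics/top0.png

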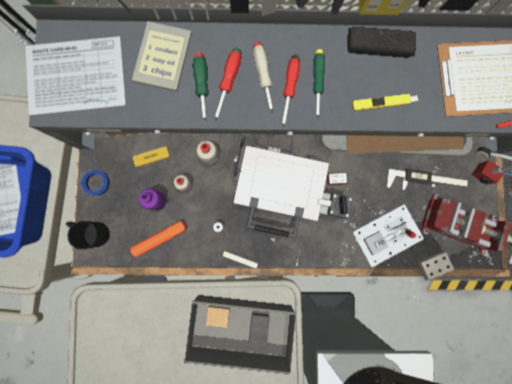

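```bash
python3 - <<'E'
import station
print([n for n in dir(station) if n[0]!='_'], getattr(station,'hold_point_z',None))
E
```

```text
['Unreachable', 'camera_model', 'get_state', 'grab_frame', 'hold_point_z', 'job_done'] 0.0188
```

The side view shows the lock housing with its black wing at about (240,245), and the lid at (268,210) with the handle bow at its left. The top view shows the lid around (282,183), the handle at (271,222), the knob at (338,205), the oiler at (207,151) and the collet at (218,227). I'll look closer.

```bash
python3 - <<'E'
import cv2,numpy as np
a=cv2.imread("pics/top0.png")[130:250,190:370]; b=cv2.imread("pics/side0.png")[140:320,190:330]
cv2.imwrite("pics/topc.png",cv2.resize(a,None,fx=4.4,fy=4.4,interpolation=cv2.INTER_CUBIC))
cv2.imwrite("pics/sidec.png",cv2.resize(b,None,fx=3.3,fy=3.3,interpolation=cv2.INTER_CUBIC))
E
```

```text
(no output)
```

View pics/topc.png

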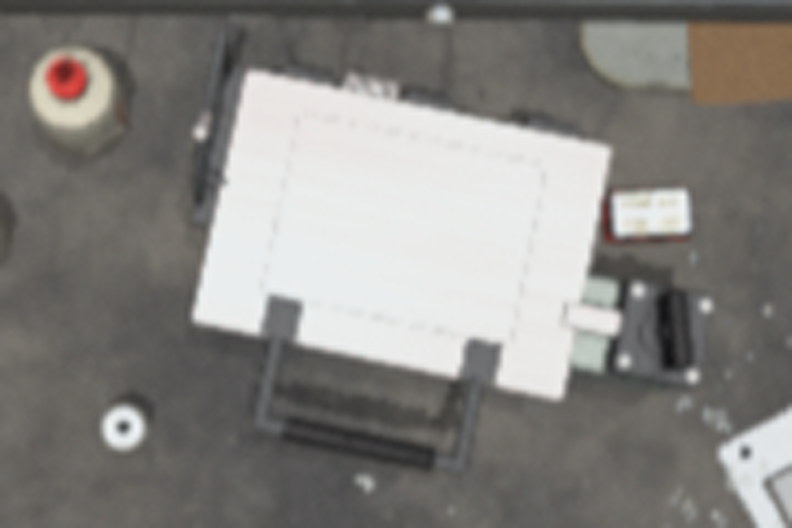

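View pics/sidec.png

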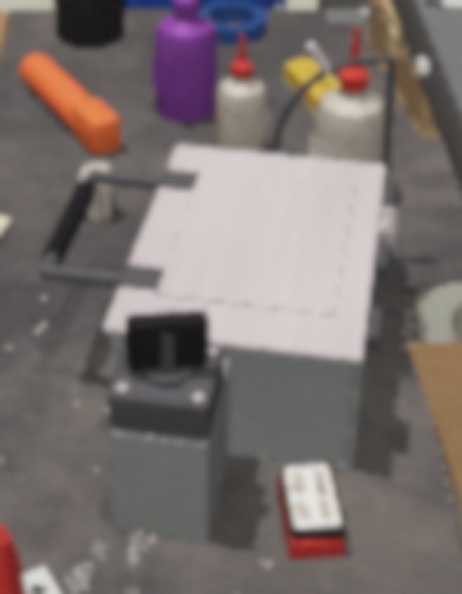

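The top crop gives lid corners at (247,70), (611,147), (565,400) and (192,322), with the grip middle at (360,443) and the wing top at (677,329). The side crop gives lid corners at (178,147), (385,165), (362,357) and (106,330), with the wing top middle at (169,317). I'll fit the case pose from these.

```bash
cat > h.py <<'E'
import numpy as np
from scipy.spatial.transform import Rotation as R
from scipy.optimize import least_squares
from station import *
def rot(a): return R.from_euler('xyz',a).as_matrix()
def proj(n,P,m=None):
    m=m or camera_model(n); p=(np.atleast_2d(P)-m['xyz'])@rot(m['rotation'])
    if n=='wrist':
        th=np.arctan2(np.hypot(p[:,0],p[:,1]),p[:,2]); ph=np.arctan2(p[:,1],p[:,0])
        return np.c_[m['cx']+m['fx']*th*np.cos(ph),m['cy']+m['fy']*th*np.sin(ph)]
    return np.c_[m['cx']+m['fx']*p[:,0]/p[:,2],m['cy']+m['fy']*p[:,1]/p[:,2]]
def case(v,P):
    P=np.atleast_2d(P); c,s=np.cos(v[2]),np.sin(v[2])
    return np.c_[v[0]+c*P[:,0]-s*P[:,1],v[1]+s*P[:,0]+c*P[:,1],P[:,2]]
E
python3 - <<'E'
from h import *
L=[[.075,.112,.091],[.075,-.112,.091],[-.08,-.112,.091],[-.08,.112,.091]]
PT=np.array(L+[[-.13,0,.088],[-.03,-.16,.142]]); PS=np.array([L[3],L[0],L[1],L[2],[-.03,-.16,.142]])
ut=np.array([[247,70],[611,147],[565,400],[192,322],[360,443],[677,329]])/4.4+[190,130]
us=np.array([[178,147],[385,165],[362,357],[106,330],[169,317]])/3.3+[190,140]
f=lambda v:np.r_[(proj('top',case(v,PT))-ut).ravel(),(proj('side',case(v,PS))-us).ravel()]
r=least_squares(f,[.5,.28,-.15],loss='soft_l1');v=r.x
print(v,np.degrees(v[2]));print(f(v).reshape(-1,2).round(1))
np.save('v.npy',v)
print(case(v,[[-.03,-.16,.129],[-.13,0,.088],[.075,0,.088]]))
# wing in top: direction of its bar
# top-face ends of the wing: back crop (672,292), front (686,365)
m=camera_model('top')
def back(uv,z):
    d=rot(m['rotation'])@[(uv[0]-m['cx'])/m['fx'],(uv[1]-m['cy'])/m['fy'],1]; return m['xyz']+d*(z-m['xyz'][2])/d[2]
A=[back(np.array(u)/4.4+[190,130],.142) for u in([673,292],[684,366])];print(A, np.degrees(np.arctan2(*(A[0]-A[1])[[1,0]])))
E
```

```text
[ 0.6103743   0.26435126 -0.19879293] -11.38999593264283
[[-0.1 -0.8]
 [ 0.4 -1. ]
 [-0.  -0.7]
 [ 0.1 -0.7]
 [ 0.3 -0.4]
 [ 1.5 -1. ]
 [-1.5 -1.4]
 [-0.4 -0.7]
 [-0.1  0.1]
 [-1.8 -1. ]
 [-0.9 -0.3]]
[[0.54936734 0.11342694 0.129     ]
 [0.48293457 0.29002446 0.088     ]
 [0.68389723 0.2495398  0.088     ]]
[array([0.56751125, 0.11906738, 0.142     ]), array([0.52615354, 0.11371307, 0.142     ])] 7.376675726039823
```

The fit is good to about 1.5 px: the case is at (0.610, 0.264) with yaw -11.4°, and the wing is about 0.3 rad. I'm moving over the knob to check it with the wrist camera.

>>> apply_moves:
  steps:
    - {"translation":[0.04,0.1,0.02],"rotation":[0,0,-0.04]}
    - {"translation":[0.09,0.2,0.05],"rotation":[0,0,-0.1]}
    - {"translation":[0.13,0.3,0.1],"rotation":[0,0,-0.15]}
    - {"translation":[0.17,0.4,0.15],"rotation":[0,0,-0.2]}
    - {"translation":[0.21,0.5,0.2],"rotation":[0,0,-0.25]}
    - {"translation":[0.26,0.6,0.2],"rotation":[0,0,-0.3]}
    - {"translation":[0.3,0.7,0.2],"rotation":[0,0,-0.35]}
    - {"translation":[0.34,0.8,0.2],"rotation":[0,0,-0.41]}
    - {"translation":[0.39,0.9,0.2],"rotation":[0,0,-0.41]}
    - {"translation":[0.43,1,0.2],"rotation":[0,0,-0.41]}
  jaw: -0.3

```text
t: 0.93
eef_pos: [0.3359, -0.3839, 0.2508]
ee_rot: [3.141, -0.0, -3.012]
force: [-0.1, -0.4, -0.1]
width: 0.0569
gripper_force: 0.0
```

>>> apply_moves:
  steps:
    - {"translation":[0.04,0.1,0],"rotation":[0,0,0]}
    - {"translation":[0.09,0.2,0],"rotation":[0,0,0]}
    - {"translation":[0.13,0.3,0],"rotation":[0,0,0]}
    - {"translation":[0.17,0.4,0],"rotation":[0,0,0]}
    - {"translation":[0.21,0.5,0],"rotation":[0,0,0]}
    - {"translation":[0.26,0.6,0],"rotation":[0,0,0]}
    - {"translation":[0.3,0.7,0],"rotation":[0,0,0]}
    - {"translation":[0.34,0.8,0],"rotation":[0,0,0]}
    - {"translation":[0.39,0.9,0],"rotation":[0,0,0]}
    - {"translation":[0.43,1,0],"rotation":[0,0,0]}

```text
t: 1.77
eef_pos: [0.4434, -0.1339, 0.251]
ee_rot: [3.141, 0.0, -3.011]
force: [1.3, -0.3, 0.0]
width: 0.0568
gripper_force: 0.0
```

>>> apply_moves:
  steps:
    - {"translation":[0.05,0.12,0],"rotation":[0,0,0]}
    - {"translation":[0.1,0.25,0],"rotation":[0,0,0]}
    - {"translation":[0.15,0.37,0],"rotation":[0,0,0]}
    - {"translation":[0.2,0.5,0],"rotation":[0,0,0]}
    - {"translation":[0.25,0.62,0],"rotation":[0,0,0]}
    - {"translation":[0.3,0.75,0],"rotation":[0,0,0]}
    - {"translation":[0.36,0.87,0],"rotation":[0,0,0]}
    - {"translation":[0.43,1,0],"rotation":[0,0,0]}
    - {"translation":[0.43,1,0],"rotation":[0,0,0]}
    - {"translation":[0.43,1,0],"rotation":[0,0,0]}

```text
t: 2.6
eef_pos: [0.5507, 0.1162, 0.2498]
ee_rot: [-3.141, -0.002, -3.009]
force: [0.9, -1.0, 0.1]
width: 0.0567
gripper_force: 0.0
```

```bash
python3 - <<'E'
from h import *
import cv2
m=camera_model('wrist'); im=grab_frame('wrist'); s=get_state();print(s['eef_pos'],s['ee_rot'],s['q'],s['width'])
v=np.load('v.npy'); np.save('m.npy',m,allow_pickle=True)
L=[[.075,.112,.091],[.075,-.112,.091],[-.08,-.112,.091],[-.08,.112,.091],[-.13,0,.088],[-.03,-.16,.142]]
p=proj('wrist',case(v,L),m);print(p.round(1))
im=cv2.resize(im,None,fx=1.56,fy=1.56,interpolation=cv2.INTER_CUBIC)
for q in p: cv2.circle(im,tuple(int(x*1.56) for x in q),2,(0,0,255),-1)
cv2.imwrite('pics/w1.png',im)
E
```

```text
[0.55030339 0.11518059 0.2501298 ] [-3.14100316e+00 -1.80376827e-03 -3.01037156e+00] [ 5.54302503e-01  1.45869568e-01 -1.61587324e-01 -2.12926398e-04
 -1.26522620e+00 -1.99381296e+00] 0.05659995818397735
[[396.6 292.2]
 [259.2 256.4]
 [303.3 143. ]
 [444.3 200.9]
 [396.8 137.5]
 [250.  179.8]]
```

View pics/w1.png

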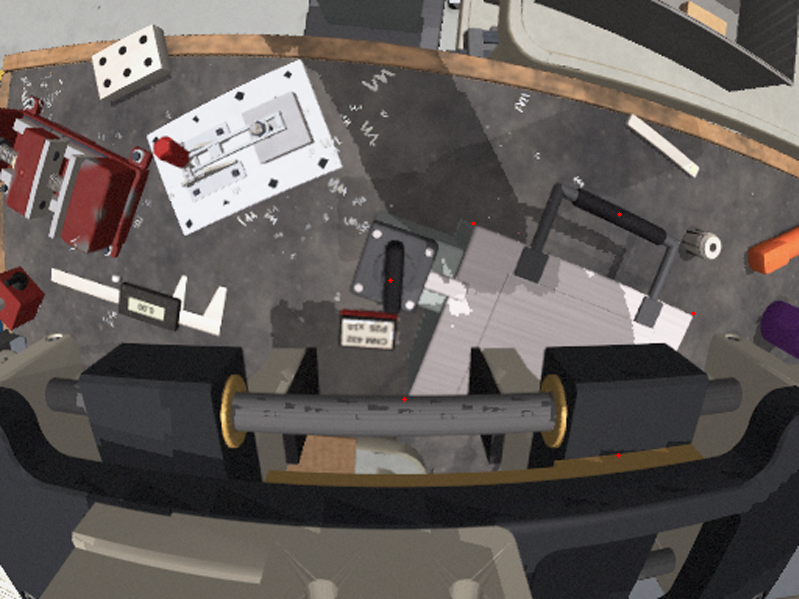

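The projected points sit on the lid corner (473,222), the grip (620,214) and the wing. The wing centre is at about (395,278), a few mm to +y of the prediction. I'll descend and grip there.

>>> apply_moves:
  steps:
    - {"translation":[0,0,-0.1],"rotation":[0,0,0]}
    - {"translation":[0,0,-0.2],"rotation":[0,0,0]}
    - {"translation":[-0.004,0.004,-0.3],"rotation":[0,0,0]}
    - {"translation":[-0.004,0.004,-0.36],"rotation":[0,0,0]}
    - {"translation":[-0.004,0.004,-0.42],"rotation":[0,0,0]}
    - {"translation":[-0.004,0.004,-0.46],"rotation":[0,0,0]}
    - {"translation":[-0.004,0.004,-0.5],"rotation":[0,0,0]}
    - {"translation":[-0.004,0.004,-0.53],"rotation":[0,0,0]}
    - {"translation":[-0.004,0.004,-0.55],"rotation":[0,0,0]}
    - {"translation":[-0.004,0.004,-0.55],"rotation":[0,0,0]}

```text
t: 3.48
eef_pos: [0.5492, 0.1154, 0.1128]
ee_rot: [-3.141, -0.001, -3.012]
force: [0.7, 0.1, 0.1]
width: 0.057
gripper_force: 0.0
```

>>> apply_moves:
  steps:
    - {"translation":[0,0,0],"rotation":[0,0,0]}
    - {"translation":[0,0,0],"rotation":[0,0,0]}
    - {"translation":[0,0,0],"rotation":[0,0,0]}
    - {"translation":[0,0,0],"rotation":[0,0,0]}
    - {"translation":[0,0,0],"rotation":[0,0,0]}
    - {"translation":[0,0,0],"rotation":[0,0,0]}
    - {"translation":[0,0,0],"rotation":[0,0,0]}
    - {"translation":[0,0,0],"rotation":[0,0,0]}
    - {"translation":[0,0,0],"rotation":[0,0,0]}
    - {"translation":[0,0,0],"rotation":[0,0,0]}
  jaw: 1
  newtons: 20

```text
t: 4.32
eef_pos: [0.5497, 0.116, 0.1136]
ee_rot: [3.141, 0.0, -3.011]
force: [-0.3, 1.3, 1.2]
width: 0.0113
gripper_force: 19.8
```

>>> apply_moves:
  steps:
    - {"translation":[0,0,0],"rotation":[0,0,0.1]}
    - {"translation":[0,0,0],"rotation":[0,0,0.2]}
    - {"translation":[0,0,0],"rotation":[0,0,0.3]}
    - {"translation":[0,0,0],"rotation":[0,0,0.4]}
    - {"translation":[0,0,0],"rotation":[0,0,0.5]}
    - {"translation":[0,0,0],"rotation":[0,0,0.6]}
    - {"translation":[0,0,0],"rotation":[0,0,0.7]}
    - {"translation":[0,0,0],"rotation":[0,0,0.8]}
    - {"translation":[0,0,0],"rotation":[0,0,0.9]}
    - {"translation":[0,0,0],"rotation":[0,0,1]}

```text
t: 5.15
eef_pos: [0.5497, 0.1159, 0.1136]
ee_rot: [3.141, 0.0, -2.485]
force: [-0.5, 1.4, 1.5]
width: 0.0112
gripper_force: 19.8
```

>>> apply_moves:
  steps:
    - {"translation":[0,0,0],"rotation":[0,0,0.1]}
    - {"translation":[0,0,0],"rotation":[0,0,0.2]}
    - {"translation":[0,0,0],"rotation":[0,0,0.3]}
    - {"translation":[0,0,0],"rotation":[0,0,0.4]}
    - {"translation":[0,0,0],"rotation":[0,0,0.5]}
    - {"translation":[0,0,0],"rotation":[0,0,0.6]}
    - {"translation":[0,0,0],"rotation":[0,0,0.7]}
    - {"translation":[0,0,0],"rotation":[0,0,0.8]}
    - {"translation":[0,0,0],"rotation":[0,0,0.85]}
    - {"translation":[0,0,0],"rotation":[0,0,0.9]}

```text
t: 5.98
eef_pos: [0.5497, 0.1159, 0.1137]
ee_rot: [-3.142, 0.0, -2.015]
force: [-0.8, -0.0, 0.9]
width: 0.0113
gripper_force: 19.8
```

```bash
python3 -c "
from h import *
s=get_state();print(s['ee_rot'],s['force'],s['moment'],s['q'])"
```

```text
[-3.14150657e+00  3.39864115e-04 -2.01518290e+00] [-0.76025867 -0.00910925  0.90677525] [ 0.52679218  0.28571295 -0.08423116] [ 5.56157171e-01  2.47603334e-01 -3.60441250e-01 -1.35283562e-04
 -9.62419189e-01 -1.00046646e+00]
```

>>> apply_moves:
  steps:
    - {"translation":[0,0,0],"rotation":[0,0,0.03]}
    - {"translation":[0,0,0],"rotation":[0,0,0.06]}
    - {"translation":[0,0,0],"rotation":[0,0,0.09]}
    - {"translation":[0,0,0],"rotation":[0,0,0.12]}
    - {"translation":[0,0,0],"rotation":[0,0,0.15]}
    - {"translation":[0,0,0],"rotation":[0,0,0.18]}
    - {"translation":[0,0,0],"rotation":[0,0,0.21]}
    - {"translation":[0,0,0],"rotation":[0,0,0.24]}
    - {"translation":[0,0,0],"rotation":[0,0,0.24]}
    - {"translation":[0,0,0],"rotation":[0,0,0.24]}

```text
t: 6.82
eef_pos: [0.5497, 0.1158, 0.1136]
ee_rot: [-3.142, 0.0, -1.891]
force: [-0.8, 2.1, 2.6]
width: 0.0115
gripper_force: 19.9
```

```bash
python3 -c "
from h import *
s=get_state();print(s['ee_rot'],s['force'],s['moment'],s['width'])"
```

```text
[-3.14153048e+00  1.99567501e-04 -1.89111276e+00] [-0.82209834  2.05706029  2.5805353 ] [ 0.95981598  0.29589478 -0.15896955] 0.011518636410422377
```

The knob is at its stop: the tool turned to the equivalent of 1.45 rad and the moment rose. I'll release it, lift, and move over the handle.

>>> apply_moves:
  steps:
    - {"translation":[0,0,0],"rotation":[0,0,0]}
    - {"translation":[0,0,0],"rotation":[0,0,0]}
    - {"translation":[0,0,0],"rotation":[0,0,0]}
    - {"translation":[0,0,0],"rotation":[0,0,0]}
    - {"translation":[0,0,0.05],"rotation":[0,0,0]}
    - {"translation":[0,0,0.15],"rotation":[0,0,0]}
    - {"translation":[0,0,0.25],"rotation":[0,0,0]}
    - {"translation":[0,0,0.35],"rotation":[0,0,0]}
    - {"translation":[0,0,0.4],"rotation":[0,0,0]}
    - {"translation":[0,0,0.4],"rotation":[0,0,0]}
  jaw: -0.1

```text
t: 7.65
eef_pos: [0.5513, 0.1161, 0.2171]
ee_rot: [-3.137, 0.003, -1.891]
force: [0.2, 0.3, -0.5]
width: 0.0482
gripper_force: 0.0
```

>>> apply_moves:
  steps:
    - {"translation":[-0.03,0.08,0],"rotation":[0,0,0.03]}
    - {"translation":[-0.07,0.17,0],"rotation":[0,0,0.06]}
    - {"translation":[-0.1,0.26,0],"rotation":[0,0,0.1]}
    - {"translation":[-0.14,0.36,0],"rotation":[0,0,0.14]}
    - {"translation":[-0.18,0.46,0],"rotation":[0,0,0.2]}
    - {"translation":[-0.21,0.54,0],"rotation":[0,0,0.23]}
    - {"translation":[-0.24,0.62,0],"rotation":[0,0,0.23]}
    - {"translation":[-0.268,0.696,0],"rotation":[0,0,0.23]}
    - {"translation":[-0.268,0.696,0],"rotation":[0,0,0.23]}
    - {"translation":[-0.268,0.696,0],"rotation":[0,0,0.23]}

```text
t: 8.48
eef_pos: [0.4819, 0.2902, 0.2126]
ee_rot: [3.141, -0.001, -1.769]
force: [-0.1, -0.6, 0.1]
width: 0.0481
gripper_force: 0.0
```

```bash
python3 - <<'E'
from h import *
import cv2
m=camera_model('wrist'); im=grab_frame('wrist'); s=get_state();print(s['eef_pos'],s['ee_rot'],s['width'])
v=np.load('v.npy')
L=[[-.08,-.112,.091],[-.08,.112,.091],[-.13,0,.0955],[-.13,.045,.0955],[-.13,-.045,.0955],[-.03,-.16,.142]]
p=proj('wrist',case(v,L),m);print(p.round(1))
im=cv2.resize(im,None,fx=1.56,fy=1.56,interpolation=cv2.INTER_CUBIC)
for q in p: cv2.circle(im,tuple(int(x*1.56) for x in q),2,(0,0,255),-1)
cv2.imwrite('pics/w2.png',im)
E
```

```text
[0.48221402 0.28953322 0.21275711] [ 3.14087422e+00 -1.29180512e-03 -1.76973543e+00] 0.04805398776288279
[[202.1  72.3]
 [209.5 270.5]
 [251.4 180.1]
 [251.4 220.4]
 [251.4 136.8]
 [138.6  19. ]]
```

View pics/w2.png

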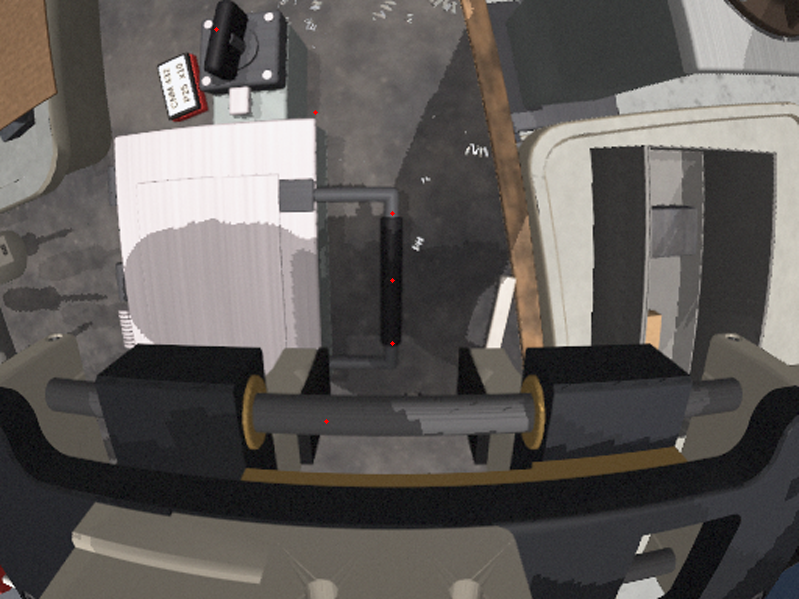

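The bolt end (240,100) is clear of the lid edge (row 125), and the grip (392,280) lies right below the tool. I'll descend and grip.

>>> apply_moves:
  steps:
    - {"translation":[0,0,-0.08],"rotation":[0,0,0]}
    - {"translation":[0,0,-0.17],"rotation":[0,0,0]}
    - {"translation":[0,0,-0.26],"rotation":[0,0,0]}
    - {"translation":[0,0,-0.34],"rotation":[0,0,0]}
    - {"translation":[0,0,-0.41],"rotation":[0,0,0]}
    - {"translation":[0,0,-0.47],"rotation":[0,0,0]}
    - {"translation":[0,0,-0.52],"rotation":[0,0,0]}
    - {"translation":[0,0,-0.55],"rotation":[0,0,0]}
    - {"translation":[0,0,-0.575],"rotation":[0,0,0]}
    - {"translation":[0,0,-0.575],"rotation":[0,0,0]}

```text
t: 9.37
eef_pos: [0.4824, 0.2887, 0.0687]
ee_rot: [3.141, -0.002, -1.771]
force: [-0.8, -0.2, 0.1]
width: 0.0482
gripper_force: 0.0
```

>>> apply_moves:
  steps:
    - {"translation":[0,0,0],"rotation":[0,0,0]}
    - {"translation":[0,0,0],"rotation":[0,0,0]}
    - {"translation":[0,0,0],"rotation":[0,0,0]}
    - {"translation":[0,0,0],"rotation":[0,0,0]}
    - {"translation":[0,0,0],"rotation":[0,0,0]}
    - {"translation":[0,0,0],"rotation":[0,0,0]}
    - {"translation":[0,0,0],"rotation":[0,0,0]}
    - {"translation":[0,0,0],"rotation":[0,0,0]}
    - {"translation":[0,0,0],"rotation":[0,0,0]}
    - {"translation":[0,0,0],"rotation":[0,0,0]}
  jaw: 1
  newtons: 30

```text
t: 10.2
eef_pos: [0.4828, 0.2898, 0.07]
ee_rot: [-3.141, 0.0, -1.77]
force: [0.5, 1.0, 1.2]
width: 0.0004
gripper_force: 0.8
```

```bash
python3 - <<'E'
from h import *
s=get_state();print(s['eef_pos'],s['ee_rot'],s['force'],s['width'],s['q'])
v=np.load('v.npy')
h=lambda d: case(v,[[.075-.205*np.cos(d),0,.088+.205*np.sin(d)]])[0]
for a,b in((0,32),(32,62),(62,45)):
    for k in range(1,11):
        d=np.radians([a,a+(b-a)*k/10]); print(a,round(a+(b-a)*k/10,1),((h(d[1])-h(d[0]))/.25).round(3))
E
```

```text
[0.48280422 0.28984088 0.07000717] [-3.14126802e+00  2.07778105e-04 -1.77036275e+00] [0.47686579 0.95249769 1.22182275] 0.00037142355918644727 [ 8.88361714e-01  2.97301735e-01 -4.07891101e-01  2.50955591e-04
 -8.65268748e-01 -1.08809087e+00]
0 3.2 [ 0.001 -0.     0.046]
0 6.4 [ 0.005 -0.001  0.091]
0 9.6 [ 0.011 -0.002  0.137]
0 12.8 [ 0.02  -0.004  0.182]
0 16.0 [ 0.031 -0.006  0.226]
0 19.2 [ 0.045 -0.009  0.27 ]
0 22.4 [ 0.061 -0.012  0.312]
0 25.6 [ 0.079 -0.016  0.354]
0 28.8 [ 0.099 -0.02   0.395]
0 32.0 [ 0.122 -0.025  0.435]
32 35.0 [ 0.023 -0.005  0.036]
32 38.0 [ 0.048 -0.01   0.07 ]
32 41.0 [ 0.075 -0.015  0.103]
32 44.0 [ 0.103 -0.021  0.135]
32 47.0 [ 0.133 -0.027  0.165]
32 50.0 [ 0.165 -0.033  0.194]
32 53.0 [ 0.198 -0.04   0.22 ]
32 56.0 [ 0.232 -0.047  0.245]
32 59.0 [ 0.268 -0.054  0.268]
32 62.0 [ 0.304 -0.061  0.289]
62 60.3 [-0.021  0.004 -0.012]
62 58.6 [-0.041  0.008 -0.024]
62 56.9 [-0.062  0.012 -0.037]
62 55.2 [-0.081  0.016 -0.051]
62 53.5 [-0.101  0.02  -0.065]
62 51.8 [-0.12   0.024 -0.08 ]
62 50.1 [-0.138  0.028 -0.095]
62 48.4 [-0.156  0.031 -0.111]
62 46.7 [-0.174  0.035 -0.127]
62 45.0 [-0.191  0.038 -0.144]
```

The fingers shut fully (0.4 mm), so the sleeve isn't between them. I'll look.

```bash
python3 - <<'E'
from h import *
import cv2
a=grab_frame('side')[140:320,190:330]; m=camera_model('wrist'); b=grab_frame('wrist')
v=np.load('v.npy')
L=[[-.08,-.112,.091],[-.08,.112,.091],[-.13,0,.0955],[-.13,.045,.0955],[-.13,-.045,.0955]]
p=proj('wrist',case(v,L),m);print(p.round(1)); print(get_state()['width'])
for q in p: cv2.circle(b,tuple(int(x) for x in q),1,(0,0,255),-1)
A=cv2.resize(a,None,fx=2.13,fy=2.13,interpolation=cv2.INTER_CUBIC)
b=b[:384,:]; A=A[:384-0]; A=cv2.copyMakeBorder(A,0,max(0,384-A.shape[0]),0,0,cv2.BORDER_CONSTANT)[:384,:288]
cv2.imwrite('pics/x3.png',np.hstack([A,b]))
E
```

```text
[[161.7  45. ]
 [189.8 359.8]
 [252.6 239.7]
 [252.6 301.1]
 [252.6 163.5]]
4.104724111171832e-05
```

View pics/x3.png

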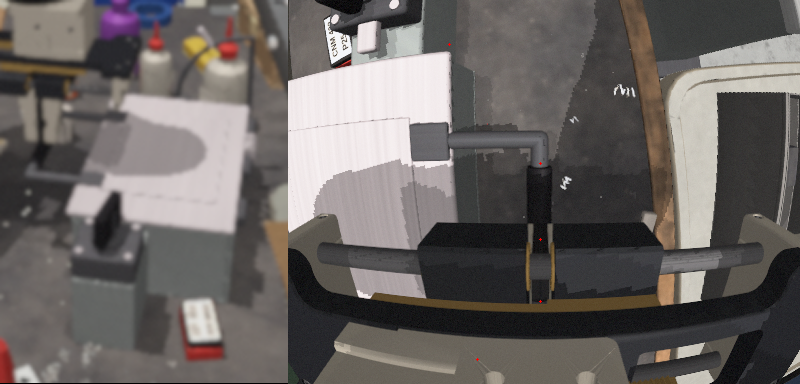

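The composite shows the bow and sleeve still where predicted, with the jaw closed at (540,260). I need a nearer look at the sleeve between the fingers.

```bash
python3 - <<'E'
from h import *
import cv2
a=grab_frame('side')[150:240,185:255]; b=grab_frame('wrist')[140:310,190:310]
f=lambda i,h:cv2.resize(i,(int(i.shape[1]*h/i.shape[0]),h),interpolation=cv2.INTER_CUBIC)
o=np.hstack([f(a,500),f(b,500)]);o=np.clip(o.astype(float)*1.6+10,0,255).astype('uint8');print(o.shape)
cv2.imwrite('pics/x4.png',o); s=get_state(); print(s['width'],s['gripper_force'],s['eef_pos'])
E
```

```text
(500, 740, 3)
0.0003482637306773473 1.0108965725521557 [0.48277598 0.28983281 0.06995981]
```

View pics/x4.png

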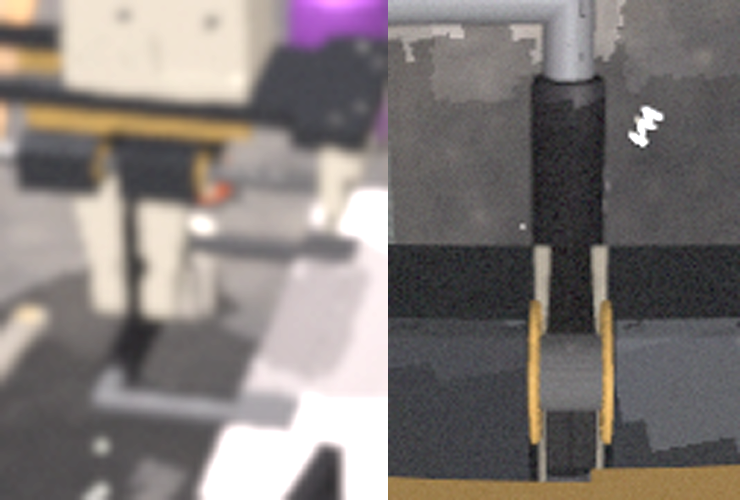

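```bash
python3 - <<'E'
from h import *
s=get_state();e=s['eef_pos'];v=np.load('v.npy')
P=[e,e+[0,0,.0188],e+[0,0,.047+.0188]]+list(case(v,[[-.13,0,.088],[-.13,-.045,.088],[-.13,-.06,.088]]))
print(((proj('side',P)-[185,150])*500/90).round())
print(((proj('wrist',P)-[190,140])*500/170+[388,0]).round())
print(e-case(v,[[-.13,0,.088]]))
E
```

```text
[[144. 353.]
 [142. 314.]
 [137. 213.]
 [142. 316.]
 [111. 379.]
 [100. 402.]]
[[572. 244.]
 [572. 278.]
 [573. 402.]
 [572. 278.]
 [572.  62.]
 [572. -16.]]
[[-0.00015858 -0.00019166 -0.01804019]]
```

By the readings the fingers shut above the sleeve. The tips look higher, or the sleeve lower, than the numbers say. I'll open, go about 14 mm deeper, and close again.

>>> apply_moves:
  steps:
    - {"translation":[0,0,0],"rotation":[0,0,0]}
    - {"translation":[0,0,0],"rotation":[0,0,0]}
    - {"translation":[0,0,0],"rotation":[0,0,0]}
    - {"translation":[0,0,0],"rotation":[0,0,0]}
    - {"translation":[0,0,0],"rotation":[0,0,0]}
    - {"translation":[0,0,-0.015],"rotation":[0,0,0]}
    - {"translation":[0,0,-0.03],"rotation":[0,0,0]}
    - {"translation":[0,0,-0.045],"rotation":[0,0,0]}
    - {"translation":[0,0,-0.055],"rotation":[0,0,0]}
    - {"translation":[0,0,-0.055],"rotation":[0,0,0]}
  jaw: -0.1

```text
t: 11.23
eef_pos: [0.4822, 0.2893, 0.0551]
ee_rot: [3.141, -0.001, -1.771]
force: [-0.3, 0.4, -0.7]
width: 0.0483
gripper_force: 0.0
```

>>> apply_moves:
  steps:
    - {"translation":[0,0,0],"rotation":[0,0,0]}
    - {"translation":[0,0,0],"rotation":[0,0,0]}
    - {"translation":[0,0,0],"rotation":[0,0,0]}
    - {"translation":[0,0,0],"rotation":[0,0,0]}
    - {"translation":[0,0,0],"rotation":[0,0,0]}
    - {"translation":[0,0,0],"rotation":[0,0,0]}
    - {"translation":[0,0,0],"rotation":[0,0,0]}
    - {"translation":[0,0,0],"rotation":[0,0,0]}
    - {"translation":[0,0,0],"rotation":[0,0,0]}
    - {"translation":[0,0,0],"rotation":[0,0,0]}
  jaw: 1
  newtons: 20

```text
t: 12.07
eef_pos: [0.4834, 0.2897, 0.0564]
ee_rot: [-3.14, 0.0, -1.77]
force: [4.8, -2.4, -0.5]
width: 0.0141
gripper_force: 20.0
```

It now holds the sleeve (14.1 mm, 20 N), though probably near the tips. I'll regrip 11 mm deeper for a secure hold.

>>> apply_moves:
  steps:
    - {"translation":[0,0,0],"rotation":[0,0,0]}
    - {"translation":[0,0,0],"rotation":[0,0,0]}
    - {"translation":[0,0,0],"rotation":[0,0,0]}
    - {"translation":[0,0,0],"rotation":[0,0,0]}
    - {"translation":[0.004,0,0],"rotation":[0,0,0]}
    - {"translation":[0.004,0,-0.01],"rotation":[0,0,0]}
    - {"translation":[0.004,0,-0.02],"rotation":[0,0,0]}
    - {"translation":[0.004,0,-0.03],"rotation":[0,0,0]}
    - {"translation":[0.004,0,-0.044],"rotation":[0,0,0]}
    - {"translation":[0.004,0,-0.044],"rotation":[0,0,0]}
  jaw: -0.1

```text
t: 12.9
eef_pos: [0.4832, 0.2893, 0.0441]
ee_rot: [3.141, -0.001, -1.771]
force: [-0.3, -0.1, 0.5]
width: 0.0479
gripper_force: 0.0
```

>>> apply_moves:
  steps:
    - {"translation":[0,0,0],"rotation":[0,0,0]}
    - {"translation":[0,0,0],"rotation":[0,0,0]}
    - {"translation":[0,0,0],"rotation":[0,0,0]}
    - {"translation":[0,0,0],"rotation":[0,0,0]}
    - {"translation":[0,0,0],"rotation":[0,0,0]}
    - {"translation":[0,0,0],"rotation":[0,0,0]}
    - {"translation":[0,0,0],"rotation":[0,0,0]}
    - {"translation":[0,0,0],"rotation":[0,0,0]}
    - {"translation":[0,0,0],"rotation":[0,0,0]}
    - {"translation":[0,0,0],"rotation":[0,0,0]}
  jaw: 1
  newtons: 20

```text
t: 13.73
eef_pos: [0.4835, 0.2898, 0.0451]
ee_rot: [3.141, 0.0, -1.771]
force: [-1.9, 1.3, 1.2]
width: 0.0143
gripper_force: 20.0
```

```bash
python3 - <<'E'
from h import *
import cv2
s=get_state();e=s['eef_pos'];print(e,s['force'],s['moment'],s['width'],s['q']); v=np.load('v.npy')
a=grab_frame('side');b=grab_frame('top');m=camera_model('wrist');c=grab_frame('wrist')
for z in(.066,.088):
  P=case(v,[[-.13,-.045,z],[-.13,0,z],[-.08,-.112,z+.003]])
  print(z,proj('wrist',P,m).round(1).tolist())
f=lambda i,h:cv2.resize(i,(int(i.shape[1]*h/i.shape[0]),h),interpolation=cv2.INTER_CUBIC)
o=np.hstack([f(a[150:270,185:305],400),f(c[0:220,190:310],400)]);o=np.clip(o.astype(float)*1.4,0,255).astype('uint8');print(o.shape)
print(((proj('side',[e,e+[0,0,.0188]])-[185,150])*400/120).round())
cv2.imwrite('pics/x5.png',o)
E
```

```text
[0.48351563 0.28977869 0.04507178] [-1.9219259   1.33903603  1.21275745] [0.36264011 0.6625331  0.02056347] 0.014274792070964111 [ 8.87010958e-01  3.28768856e-01 -4.31705440e-01 -1.62236526e-04
 -8.10370469e-01 -1.08663560e+00]
0.066 [[253.9, 161.6], [253.8, 236.2], [161.5, 43.6]]
0.088 [[254.2, 170.0], [254.1, 253.5], [148.2, 35.0]]
(400, 618, 3)
[[ 89. 242.]
 [ 88. 220.]]
```

View pics/x5.png

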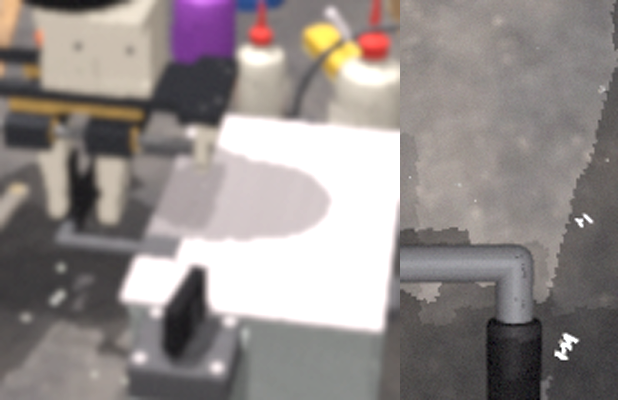

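The sleeve is now well inside the fingers (14.3 mm, low side force). I'll lift along the arc.

>>> apply_moves:
  steps:
    - {"translation":[0.001,0,0.046],"rotation":[0,0,0]}
    - {"translation":[0.005,-0.001,0.091],"rotation":[0,0,0]}
    - {"translation":[0.011,-0.002,0.137],"rotation":[0,0,0]}
    - {"translation":[0.02,-0.004,0.182],"rotation":[0,0,0]}
    - {"translation":[0.031,-0.006,0.226],"rotation":[0,0,0]}
    - {"translation":[0.045,-0.009,0.27],"rotation":[0,0,0]}
    - {"translation":[0.061,-0.012,0.312],"rotation":[0,0,0]}
    - {"translation":[0.079,-0.016,0.354],"rotation":[0,0,0]}
    - {"translation":[0.099,-0.02,0.395],"rotation":[0,0,0]}
    - {"translation":[0.122,-0.025,0.435],"rotation":[0,0,0]}

```text
t: 14.72
eef_pos: [0.5142, 0.2834, 0.1543]
ee_rot: [3.141, -0.0, -1.77]
force: [-0.5, 2.6, -2.5]
width: 0.0141
gripper_force: 20.0
```

>>> apply_moves:
  steps:
    - {"translation":[0.023,-0.005,0.036],"rotation":[0,0,0]}
    - {"translation":[0.048,-0.01,0.07],"rotation":[0,0,0]}
    - {"translation":[0.075,-0.015,0.103],"rotation":[0,0,0]}
    - {"translation":[0.103,-0.021,0.135],"rotation":[0,0,0]}
    - {"translation":[0.133,-0.027,0.165],"rotation":[0,0,0]}
    - {"translation":[0.165,-0.033,0.194],"rotation":[0,0,0]}
    - {"translation":[0.198,-0.04,0.22],"rotation":[0,0,0]}
    - {"translation":[0.232,-0.047,0.245],"rotation":[0,0,0]}
    - {"translation":[0.268,-0.054,0.268],"rotation":[0,0,0]}
    - {"translation":[0.304,-0.061,0.289],"rotation":[0,0,0]}

```text
t: 15.55
eef_pos: [0.5913, 0.2675, 0.227]
ee_rot: [-3.141, -0.0, -1.771]
force: [-0.7, -1.2, -0.1]
width: 0.0145
gripper_force: 20.0
```

```bash
python3 - <<'E'
from h import *
import cv2
s=get_state();e=s['eef_pos'];print(e,s['force'],s['moment'],s['width']); v=np.load('v.npy')
d=np.array(e)-[.4835,.2898,.0451]; c,sn=np.cos(v[2]),np.sin(v[2]); x=c*d[0]+sn*d[1]; print(np.degrees(np.arctan2(d[2],.205-x)),np.hypot(d[2],.205-x))
cv2.imwrite('pics/up_side.png',grab_frame('side'));cv2.imwrite('pics/up_top.png',grab_frame('top'))
E
```

```text
[0.59126777 0.26753747 0.22700861] [-0.68320996 -1.24112395 -0.0765273 ] [-0.37009964  0.21297831 -0.0341019 ] 0.014520126875579593
62.43499249747724 0.20520181064393467
```

>>> apply_moves:
  steps:
    - {"translation":[-0.021,0.004,-0.012],"rotation":[0,0,0]}
    - {"translation":[-0.041,0.008,-0.024],"rotation":[0,0,0]}
    - {"translation":[-0.062,0.012,-0.037],"rotation":[0,0,0]}
    - {"translation":[-0.081,0.016,-0.051],"rotation":[0,0,0]}
    - {"translation":[-0.101,0.02,-0.065],"rotation":[0,0,0]}
    - {"translation":[-0.12,0.024,-0.08],"rotation":[0,0,0]}
    - {"translation":[-0.138,0.028,-0.095],"rotation":[0,0,0]}
    - {"translation":[-0.156,0.031,-0.111],"rotation":[0,0,0]}
    - {"translation":[-0.174,0.035,-0.127],"rotation":[0,0,0]}
    - {"translation":[-0.191,0.038,-0.144],"rotation":[0,0,0]}

```text
t: 16.48
eef_pos: [0.5416, 0.2778, 0.1895]
ee_rot: [3.141, -0.0, -1.77]
force: [-4.7, -0.7, 3.9]
width: 0.0137
gripper_force: 20.0
```

>>> apply_moves:
  steps:
    - {"translation":[0,0,0],"rotation":[0,0,0]}
    - {"translation":[0,0,0],"rotation":[0,0,0]}
    - {"translation":[0,0,0],"rotation":[0,0,0]}
    - {"translation":[0,0,0],"rotation":[0,0,0]}
    - {"translation":[0,0,0],"rotation":[0,0,0]}
    - {"translation":[0,0,0],"rotation":[0,0,0]}
    - {"translation":[0,0,0],"rotation":[0,0,0]}
    - {"translation":[0,0,0],"rotation":[0,0,0]}
    - {"translation":[0,0,0],"rotation":[0,0,0]}
    - {"translation":[0,0,0],"rotation":[0,0,0]}

```text
t: 17.32
eef_pos: [0.5421, 0.2778, 0.19]
ee_rot: [3.141, -0.0, -1.771]
force: [-5.4, -0.8, 4.8]
width: 0.0142
gripper_force: 20.0
```

```bash
python3 - <<'E'
from h import *
import cv2
s=get_state();e=s['eef_pos'];print(e,s['force'],s['width']); v=np.load('v.npy')
d=np.array(e)-[.4835,.2898,.0451]; c,sn=np.cos(v[2]),np.sin(v[2]); x=c*d[0]+sn*d[1]; print(np.degrees(np.arctan2(d[2],.205-x)),np.hypot(d[2],.205-x))
a=grab_frame('side')[100:300,180:340];b=grab_frame('top')[120:260,180:370]
A=cv2.resize(a,None,fx=2.5,fy=2.5,interpolation=cv2.INTER_CUBIC)
for g,col in((45,(0,0,255)),(55,(0,200,0))):
  r=np.radians(g)
  for y in(-.112,.112):
    q=(proj('side',case(v,[[.075-.155*np.cos(r),y,.088+.155*np.sin(r)]]))[0]-[180,100])*2.5
    cv2.circle(A,tuple(int(k) for k in q),3,col,-1)
B=cv2.resize(b,(380,280),interpolation=cv2.INTER_CUBIC);B=cv2.copyMakeBorder(B,0,220,0,0,cv2.BORDER_CONSTANT)
cv2.imwrite('pics/fin.png',np.hstack([A,B]))
E
```

```text
[0.54210727 0.27776074 0.18996251] [-5.37875117 -0.79425852  4.79834239] 0.014247937040526048
44.93937989906876 0.20508362233379646
```

View pics/fin.png

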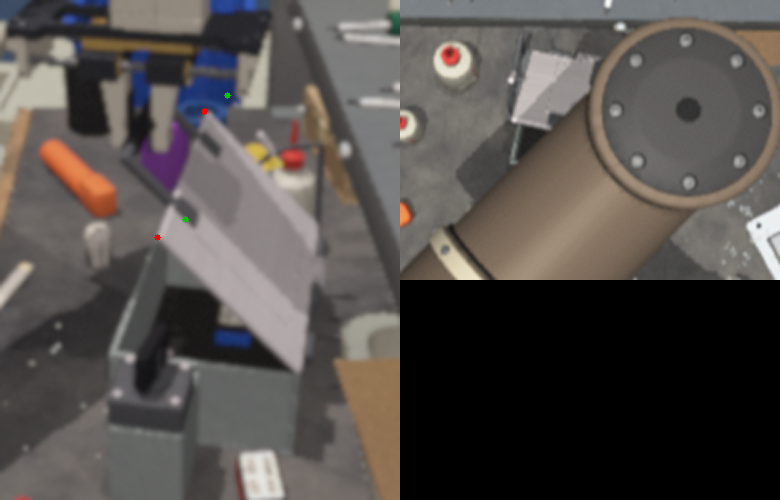

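The lid edges at (205,112) and (158,237) fall on the 45° marks. It is held still, and the oiler, collet and carton have not moved. Handing in.

```bash
python3 -c "
from station import *
print(job_done())"
```

```text
the job is handed in; nothing more can be done
None
```

I turned the knob to its stop with the bolt drawn clear, lifted the lid to about 62°, brought it back and handed the job in holding it still at about 45°, ten degrees below balance; the first grip on the handle missed and was redone, and the oil bottle, collet and little box look undisturbed.

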